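# Measure the incisal-pin opening of an articulator with a taper gauge

## Task

The casts on the articulator touch before its incisal pin does, so measure the opening under the pin: take the taper gauge by its handle, lay its blade flat on the incisal table in front of the pin with its straight side flush along the table's side rail, and slide it in along the rail under the pin's foot until it just drags snugly, without wedging the upper arm up off the casts. Finish holding the gauge there, still gripped, flat on the table and flush with the rail; leave everything else alone.

Things in the scene. Friction and masses are not known exactly. Their poses are not given: they have to be found in the camera images.
- taper_gauge: Wedge gauge lying flat on the bench: grey ribbed handle x -45..45 mm, 16 wide, 20 tall; steel shank x 45..57; steel blade x 57..113, sides at y = +-7. x points to the thin tip, z up; origin under mid-handle. The underside is one flat plane; the blade's top slopes from 8.5 mm thick at x = 57 to 1.5 at the tip (1 in 8). 70 to 120 g. Grip it across the handle.
- gauge_tip (a point): Middle of the gauge blade's tip edge, in the underside plane, 113 mm along x from the gauge's origin; the gauge's axes.
- articulator: Grey metal dental articulator with two plaster casts, fast on the bench, 104 wide, 113 high; origin on the bench under the casts; its -x is its front, roughly towards the robot; z up. In front a flat steel incisal table: x -120..-45, y -23..23, top z = 16 mm, closed below. Casts from x = -27 on; upper arm at z 97..106; the pin's clamp reaches x = -87, z 90..114.
- rail_end (a point): Front end (nearest the robot) of the foot of the side rail's inner face, where it meets the table's flat top; articulator's axes. The straight steel rail, 4 wide and 6 high, runs from here 68 mm along +x, on the table's +y side; its inner face is the plane y = +7 mm of the articulator, so a gauge flush on it has its middle line at y = 0.
- incisal_pin: Steel pin, 7 mm round, in the clamp at the front of the upper arm, at a height that differs each time; it does not slip; its top is 145 above the bench. Origin: middle of the underside of its flat square foot (12 x 12, 5 high), at x = -76, y = 0 of the articulator; the foot's front edge is at x = -82. It hangs 3.0 to 5.5 mm above the table. Articulator's axes.
- upper_arm (a joint): Hinge of the upper arm, rad: 0 shut on the casts (at the start), grows as its front rises; axis 126 mm behind the pin, so 0.01 rad lifts the foot 1.3 mm. Held shut by its weight and a springy latch: about 7 N up at the pin starts to raise it, then 4 N more per mm. Friction about 0.6 above and below the blade, so it drags with some 6 to 10 N once the foot bears on it.
- plaster_model: Bystander: loose plaster jaw model, 46 x 58 x 24, right of the articulator. Origin under its middle.
- bottle: Bystander: small yellow bottle, 30 across, 78 high, right of the articulator. Origin under its middle.
- pot: Bystander: low round pot, 32 across, 21 high, right of the articulator. Origin under its middle.
Not all that is in view belongs to the job. Several things have the shape of the taper_gauge; the one meant has the colours described above.

How it is judged:
By the outcome, as a careful person would: the job done as asked, in the order asked, and still so for the second after the job is handed in, while the arm keeps its last pose, push and grip.
It also fails if it takes over 72 s, if anything falls off the work surface, if the arm or the gripper's body presses on something with over 40 N, if the wrist force passes 120 N, or if a joint passes its speed limit or range.

## Robot

A 6-joint arm with a two-finger parallel gripper is mounted at the origin on the work surface; the furniture and walls round the work are solid. World frame = base frame: x ahead of the robot, y to its left, z up, the work surface at z = 0. Lengths are in mm, angles in rad, forces in N, time in s.
With the tool pointing down it reaches from about 300 to 775 mm from the base axis. Payload 14.6 kg.
Tool frame: the origin (TCP) lies between the finger pads; the fingertips stand 8 mm ahead of it and the grasp point (between the pads) lies 11 mm behind it; z points along the fingers, y is the line along which they close (so a half turn about z gives the same grasp; the last joint's range is limited). The gripper opens to 85 mm and grips with 20 to 120 N. Pads are 22 mm wide; open, the fingers measure 114 mm over their backs; the gripper's body (76 mm by 85 mm) begins 54 mm behind the grasp point. The pads swing forward as they close: fully open they stand 13 mm farther back than shut.
Start: joints at [1.071, 0.3, 1.521, -0, 1.321, -0.067], TCP at [230.674, 499.278, 239.281] pointing down, gripper open.
Joint ranges: [-3.03, 3.03], [-0.79, 2.21], [0.23, 2.52], [-1.04, 4.18], [0, 3.07], [-2.55, 2.55]. Speed limits (rad/s): [2.22, 2.22, 2.57, 3.14, 3.14, 3.14].

## Interface

Orientations are given as a unit quaternion [w, x, y, z].
In Python, from plant import r, cams, workorder gives the robot as it stands. The module is installed in compiled form; this text tells all that it offers.
- The arm moves only by the tool apply_moves, never from a script. Its argument "targets" is a list that holds one entry, the list of rows, each a list of 5 numbers: the opening, from 0 (shut) to 1 (fully open), then the shift along the tool's x, y, z in cm, then the turn about the tool's z in rad. In form: [[[claw, tx, ty, tz, turn], ...]]. A call has exactly 10 rows; each row is the pose to reach, as a shift and turn from the pose commanded when the call began, along the tool's axes at that moment; what a row does not reach only later rows make up. A row lasts 1/12 s, in which the tool goes at most 41.7 mm and 7.16 degrees, less where a joint would pass 70% of its speed; a pose out of reach is approached as far as the arm can. A call with a gripper value outside its range is refused whole. The fingers move at their own pace and stop on an object; "grip_force" is the grip in N (left out, the last holds). Time passes only in rows, so rows that repeat a pose let the fingers close, or fill a call up. It gives the time, the measured TCP pose, the force, the opening and the grip force at its end, in the units of the state.
- r.get_obs(): the state, without advancing time (a new reading comes with each control period).
- cams.read_camera(name): name is "scene" or "top" or "wrist"; returns a dict with "pixels" (480x640x3 uint8, red, green, blue), "depth" (480x640 float32, mm along the optical axis (not along the pixel's ray), 0 where there is no reading), "fx", "fy", "cx", "cy" (pixels), "T" (4x4, takes a point from camera to world coordinates). Camera axes: x right, y up, looking along -z (the intrinsics and any distortion apply to the point x, -y, -z); pixel columns grow to the right and rows downward; lengths in mm; the calibration is good to about 2 mm. The wrist camera is an equidistant fisheye: a pixel r from the principal point sees the ray r / f radians off the axis. A picture is of the moment at which its call begins.
- workorder.hand_in(): hands the job in; it is judged then, once.
The state is a dict: "time": time; "qpos": joint angles; "joint_vel": joint speeds; "joint_torque": joint torques, N m; "tool_pos": TCP position; "tool_rot": TCP orientation; "ft_force": force on the tool from outside, world axes, zero at the start; "moment": the same for the moment, N m; "finger_gap": finger opening in mm; "grip_force": force on a finger pad.
Only numpy, scipy, OpenCV 4.12 (cv2) and the standard library are available. Lean on these libraries where they do the work, as an engineer would, in place of code of your own. Each camera call takes 0.05 s, during which the arm holds its last target. There are 200 camera calls.

## Working session

There is one attempt and no reset: what is moved stays moved. The work goes in short steps, Python scripts to look and compute and a tool call to move; the robot and the scene stay as the last step left them, time stands still between calls to the robot, and variables do not carry over. Pictures are saved under pics/ and viewed, at most 10 in all, crops included, and the job is handed in when it is done.

Besides the shell and the picture viewer there is one more tool, called after "Call:" as a command line: name --argument value ..., lists and objects as JSON in quotes. apply_moves: Moves the arm, as the interface text tells. Its arguments: {"type":"object","properties":{"targets":{"type":"array"},"grip_force":{"type":"number"}},"required":["targets"]}

```bash
mkdir -p pics
cat > h.py <<'E'
import numpy as np, cv2
from plant import r, cams, workorder
def world(c,u,v,z=None):
    """pixel -> world, by depth or on plane z"""
    T=np.array(c["T"]); d=np.array([(u-c["cx"])/c["fx"],-(v-c["cy"])/c["fy"],-1.])
    if z is None: return T[:3,:3]@(d*c["depth"][int(v),int(u)])+T[:3,3]
    w=T[:3,:3]@d; return T[:3,3]+w*(z-T[2,3])/w[2]
def cloud(c):
    v,u=np.mgrid[:480,:640]; D=c["depth"]; T=np.array(c["T"])
    P=np.stack([(u-c["cx"])/c["fx"]*D,-(v-c["cy"])/c["fy"]*D,-D],-1)
    return P@T[:3,:3].T+T[:3,3]
def save(n,im): cv2.imwrite("pics/"+n,cv2.cvtColor(im,cv2.COLOR_RGB2BGR))
E
python3 - <<'E'
from h import *
o=r.get_obs(); print(o)
for n in ["top","scene"]:
    c=cams.read_camera(n); save(n+"1.png",c["pixels"]); print(n,c["fx"],c["cx"],c["cy"],np.round(c["T"],3))
E
```

```text
{'time': 0.0, 'qpos': array([ 1.07136835e+00,  3.00494417e-01,  1.52159948e+00, -1.47062692e-06,
        1.32070123e+00, -6.65866433e-02]), 'joint_vel': array([ 0.00074875, -0.001314  ,  0.00139925, -0.00029055, -0.00221228,
        0.00081549]), 'joint_torque': array([ 4.38923789e-04, -5.43502235e+01, -3.61795592e+01, -4.31400963e-05,
        4.07320375e-03, -4.03835770e-05]), 'tool_pos': array([230.58388657, 499.07611778, 238.70073698]), 'tool_rot': array([-1.67207594e-04,  2.14734954e-01,  9.76672175e-01, -5.77516673e-04]), 'ft_force': array([0.49605732, 0.24800058, 0.36554482]), 'moment': array([-0.02469048,  0.03391756,  0.02607768]), 'grip_force': 0.0, 'finger_gap': 85.64367244952587}
top 616.4369958325693 314.81632264624835 237.25444105371636 [[ 1.700000e-02  9.990000e-01 -4.000000e-02  5.644040e+02]
 [-1.000000e+00  1.600000e-02 -2.000000e-02  1.836500e+01]
 [-1.900000e-02  4.000000e-02  9.990000e-01  1.137564e+03]
 [ 0.000000e+00  0.000000e+00  0.000000e+00  1.000000e+00]]
scene 458.2761778375624 320.2816565893344 232.5975141534905 [[-6.22000e-01 -3.77000e-01  6.87000e-01  1.30895e+03]
 [ 7.83000e-01 -3.16000e-01  5.36000e-01  5.59321e+02]
 [ 1.50000e-02  8.71000e-01  4.92000e-01  5.64746e+02]
 [ 0.00000e+00  0.00000e+00  0.00000e+00  1.00000e+00]]
```

View pics/top1.png

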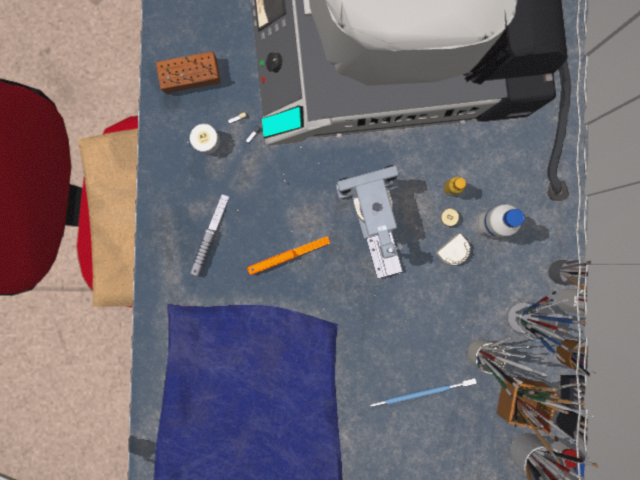

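View pics/scene1.png

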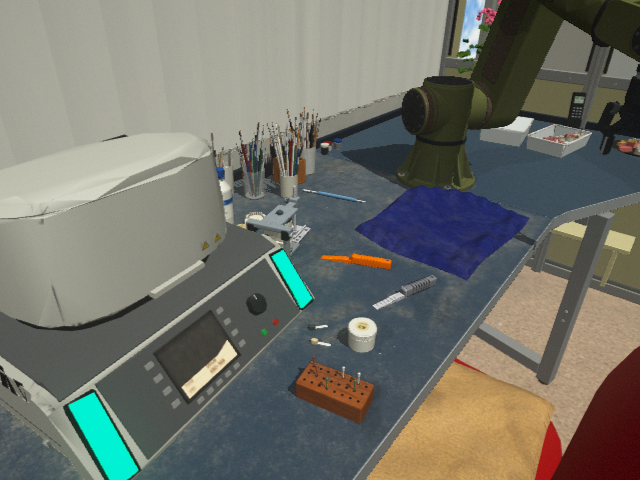

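In the top view there are two gauge shapes: a grey and steel one at about (210,235) and an orange one at about (288,255). The task describes a grey handle and steel blade, so the grey one should be it. The articulator is at (378,215), with its table at (385,258). I'll confirm this in an enlarged crop and measure.

Run:
```python
from h import *
c=cams.read_camera("top"); im=c["pixels"]
a=cv2.resize(im[180:290,180:270],None,fx=4.4,fy=4.4,interpolation=cv2.INTER_CUBIC)
b=cv2.resize(im[180:290,340:420],None,fx=4.4,fy=4.4,interpolation=cv2.INTER_CUBIC)
save("crop1.png",np.hstack([a,b])); print(a.shape,b.shape)
P=cloud(c); np.save("P.npy",P); 
hsv=cv2.cvtColor(im,cv2.COLOR_RGB2HSV)
# gauge: low saturation, in ROI
m=np.zeros((480,640),np.uint8); roi=(slice(190,280),slice(185,235))
m[roi]=((P[roi][...,2]>3)|((hsv[roi][...,1]<60)&(hsv[roi][...,2]>90)))
n,l,s,_=cv2.connectedComponentsWithStats(m); k=1+np.argmax(s[1:,4]); v,u=np.nonzero(l==k)
print(s[k]); (cx,cy),wh,ang=rect=cv2.minAreaRect(np.c_[u,v].astype(np.float32)); print(rect)
for q in cv2.boxPoints(rect): print(q,world(c,*q,z=8).round(1))
print("z",np.percentile(P[l==k][:,2],[5,25,50,75,95]).round(1))
# bench height and table
print("bench",np.median(P[285:300,200:330,2]))
# table top points z 12..20
roi=(slice(225,285),slice(355,410)); Q=P[roi].reshape(-1,3); t=(abs(Q[:,2]-16)<2.5)
print(t.sum(),np.median(Q[t],0),cv2.minAreaRect(Q[t][:,:2].astype(np.float32)))
print(np.array2string(P[232:282:4,362:404:3,2].round(0).astype(int),max_line_width=200))
```

```text
(484, 396, 3) (484, 352, 3)
[ 185  190   50   90 2213]
((209.5, 234.5), (89.0, 49.0), 90.0)
[185. 190.] [693.  282.4   8. ]
[234. 190.] [694.3 191.6   8. ]
[234. 279.] [530.5 188.    8. ]
[185. 279.] [528.9 278.2   8. ]
z [-4.  -1.7  0.6  6.8 19.9]
bench -1.0260162347974529
527 [570.36929963 -78.40154938  15.51256218] ((590.5609130859375, -79.18145751953125), (98.90913391113281, 52.82726287841797), 14.826042175292969)
[[  16   13  103  105  107  104  106  104  106   13   -2    1    0   -1]
 [   1   10   13   12   12   12  104  104  105  102    3    1    1    1]
 [  -3   -2   14   17   22   13  107  103  105  106   14   -1    1   -4]
 [   2    1   18   13   13    9   99  104  109  115  112    1  102    3]
 [  -3    4   -2   13   15   17  101  110  114  144  113  100  111  106]
 [   0   -1   -2   12   14   23   20  110  111  134  112  111   -1    0]
 [  -2   -5   -1   12   16   13   24  109  115  113  105   14   -2   -1]
 [   1   -1   -2    1   12   18   22   16   14   15   15   14   15    1]
 [  -5   -4    1   -1   14   15   16   19   12   15   15   13   18   -2]
 [  -5   -1    0    1    0   18   12   24   15   19 1138   15   17    2]
 [  -2   -3   -1    2    0   16   17   25   11   16   15   16   12    1]
 [   2   -1   -2   -2   -3   20   15   17   -2   -1    0   -1   -1    3]
 [  -2    1 1138    0    0   -4   -4   -5    1   -2    0    1    3    3]]
```

View pics/crop1.png

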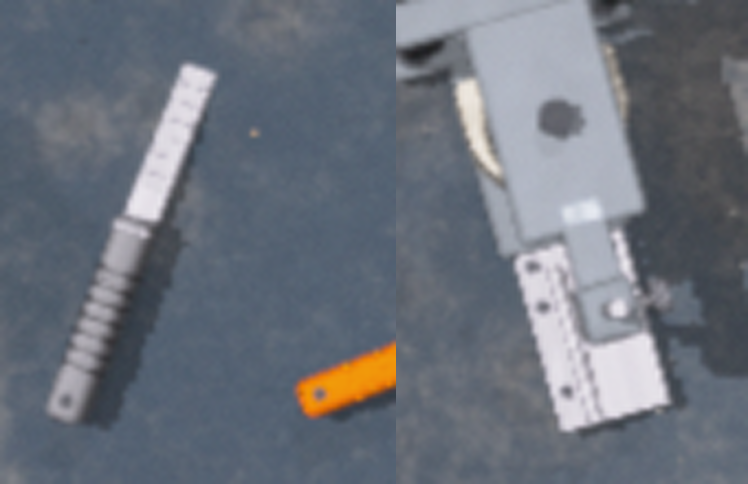

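The crop confirms it: the grey ribbed handle runs from about px (195,274) to (211,231), and the steel tip is at about (225.5,196). The orange one is the decoy. The table's front corners are at about (378,278) and (402,272), with the rail on its left side (+y).

```bash
cat >> h.py <<'E'
from scipy.spatial.transform import Rotation as R
def tool(o=None):
    o=o or r.get_obs(); q=o["tool_rot"]; return np.array(o["tool_pos"]), R.from_quat([q[1],q[2],q[3],q[0]]).as_matrix()
def shift(target): 
    p,M=tool(); return (M.T@(np.array(target)-p)/10).round(2)
def yaw(d): return np.arctan2(d[1],d[0])
def wrap(a): return (a+np.pi/2)%np.pi-np.pi/2
E
python3 - <<'E'
from h import *
c=cams.read_camera("top"); p,M=tool()
e=world(c,194.8,274.3,z=20); t=world(c,225.5,195.9,z=1.5)
d=(t-e)[:2]; print("gauge",e,t,np.hypot(*d),yaw(d)); d/=np.hypot(*d); o=t[:2]-113*d; print("origin",o)
print("turn",-wrap(yaw(d)-yaw(M[:2,0])),"shift",shift([*o,100]))
a=world(c,377.7,277.7,z=16);b=world(c,401.8,271.6,z=16);k=world(c,367.3,238,z=16)
print(a,b,k,"w",np.linalg.norm(a-b),"yaw",yaw(k-a),yaw(a-b)-np.pi/2)
E
```

```text
gauge [538.1433987  257.76882007  20.        ] [683.87469765 208.20907906   1.5       ] 153.9278383626568 -0.3278067763221302
origin [576.89186104 244.59139167]
turn -0.10496346103787957 shift [-42.11  -8.58  13.9 ]
[537.75837871 -74.36790712  16.        ] [ 549.56407257 -117.81274534   16.        ] [609.4674605  -54.55034821  16.        ] w 45.02031069271654 yaw 0.2696306321944054 0.2653327570206587
```

Call:
apply_moves --targets '[[[1, -4, -1, 0, 0], [1, -8, -2, 0.5, -0.05], [1, -12, -3, 1, -0.1], [1, -16, -4, 2, -0.1], [1, -20, -5, 3, -0.1], [1, -24, -6, 4, -0.1], [1, -28, -6.5, 5, -0.1], [1, -32, -7.2, 6, -0.1], [1, -36, -8, 7, -0.1], [1, -40, -8.6, 8, -0.1]]]'

```text
time: 1.03
tool_pos: [556.9, 253.2, 159.3]
tool_rot: [-0.0, 0.166, 0.986, -0.0]
ft_force: [0.4, 0.4, 0.5]
finger_gap: 85.1
grip_force: 0.0
```

Run:
```python
from h import *
print(tool()[0], shift([576.9,244.6,100]))
c=cams.read_camera("wrist"); save("w1.png",c["pixels"]); print(c["fx"],c["cx"],c["cy"],np.round(c["T"],3))
```

```text
[556.9196466  253.17795079 159.29917474] [-2.17 -0.16  5.93]
371.64829954431775 317.31558981160345 245.05200358513457 [[ 3.28000e-01 -8.99000e-01 -2.92000e-01  4.82611e+02]
 [ 9.45000e-01  3.12000e-01  1.01000e-01  2.77999e+02]
 [ 0.00000e+00 -3.09000e-01  9.51000e-01  2.94751e+02]
 [ 0.00000e+00  0.00000e+00  0.00000e+00  1.00000e+00]]
```

View pics/w1.png

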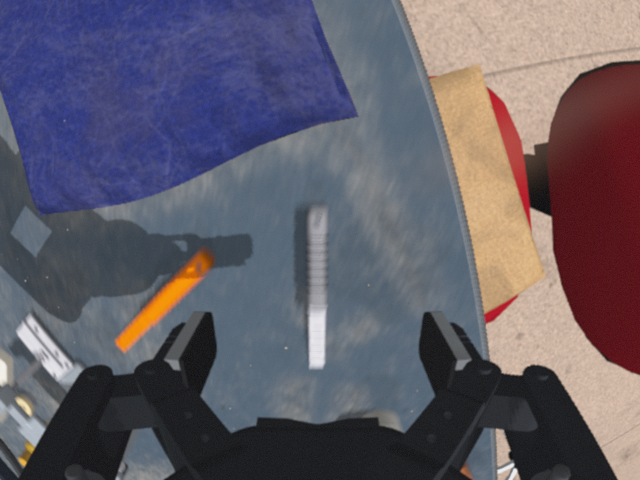

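The wrist view shows the gauge nearly upright and centred: handle end at about (317,206), tip at about (316,368). The table is visible at the far left edge, near (40,340). I'll measure the gauge more exactly with the fisheye model.

```bash
cat >> h.py <<'E'
def fray(c,u,v,z):
    x,y=(u-c["cx"])/c["fx"],(v-c["cy"])/c["fy"]; th=np.hypot(x,y); s=np.sin(th)/th if th>1e-9 else 1.
    T=np.array(c["T"]); w=T[:3,:3]@np.array([x*s,-y*s,-np.cos(th)]); return T[:3,3]+w*(z-T[2,3])/w[2]
E
python3 - <<'E'
from h import *
c=cams.read_camera("wrist"); p,M=tool(); g=c["pixels"].astype(int)
# blue-ness of bench: b-r; gauge grey
sub=g[195:375,285:345]; gray=abs(sub[...,2]-sub[...,0])<14
m=(gray&(sub.sum(2)>240)).astype(np.uint8); m=cv2.morphologyEx(m,cv2.MORPH_OPEN,np.ones((3,3),np.uint8))
n,l,s,_=cv2.connectedComponentsWithStats(m); k=1+np.argmax(s[1:,4]); print(s[k])
L=[]
for v in list(range(215,300,12))+list(range(310,365,8)):
    uu=np.nonzero(l[v-195]==k)[0]
    z=20 if v<303 else 5
    a=fray(c,uu.min()+284.5,v,z);b=fray(c,uu.max()+285.5,v,z)
    L.append((a+b)/2); print(v,uu.min()+285,uu.max()+285,np.linalg.norm(a-b).round(1),L[-1].round(1))
L=np.array(L); vs=np.nonzero(l==k)[0]+195
t=fray(c,317,vs.max()+.5,1.5); e=fray(c,317.5,vs.min()-.5,20); print("ends",e,t,np.linalg.norm((t-e)[:2]))
f=cv2.fitLine(L[:,:2].astype(np.float32),cv2.DIST_HUBER,0,.01,.01).ravel(); d=f[:2]*np.sign(f[0]); y=yaw(d)
n=np.array([-d[1],d[0]]); x=((t[:2]@d-113)+(e[:2]@d+45))/2; o=d*x+n*(f[2:]@n)
print("yaw",y,"o",o,"turn",-wrap(y-yaw(M[:2,0])),shift([*o,60]),"blade fit",yaw(L[-1]-L[-6]))
E
```

```text
[  18    0   36  166 3204]
215 312 332 15.8 [548.7 255.7  20. ]
227 315 331 12.9 [557.8 253.4  20. ]
239 313 332 15.3 [566.7 249.9  20. ]
251 313 332 15.5 [575.8 246.7  20. ]
263 316 328 10.2 [585.1 243.1  20. ]
275 313 331 15.1 [594.7 239.8  20. ]
287 313 331 15.3 [604.6 236.4  20. ]
299 308 331 19.5 [614.1 230.9  20. ]
310 304 330 23.5 [630.6 223.    5. ]
318 313 330 15.8 [639.4 224.    5. ]
326 313 330 16.0 [647.2 221.4   5. ]
334 313 336 21.6 [656.1 221.2   5. ]
342 313 329 15.5 [663.2 215.4   5. ]
350 313 328 14.7 [671.4 212.    5. ]
358 314 328 14.0 [680.2 209.5   5. ]
ends [532.78641603 257.73528774  20.        ] [684.12629654 204.125651     1.5       ] 160.55451592870264
yaw -0.3406411 o [577.65592045 245.80471383] turn 0.0031236665610858694 [-2.    0.17  9.73] blade fit -0.34312401251992136
```

Call:
apply_moves --targets '[[[0.6, -2, 0.1, 3, 0], [0.5, -2, 0.1, 6, 0], [0.5, -2, 0.1, 9, 0], [0.5, -2, 0.1, 12, 0], [0.5, -2, 0.1, 13.5, 0], [0.5, -2, 0.1, 14.4, 0], [0.5, -2, 0.1, 14.8, 0], [0.5, -2, 0.1, 14.8, 0], [0.2, -2, 0.1, 14.8, 0], [0, -2, 0.1, 14.8, 0]]]' --grip_force 50

```text
time: 1.97
tool_pos: [575.5, 249.5, 13.4]
tool_rot: [0.001, 0.166, 0.986, 0.0]
ft_force: [-1.6, -3.4, 2.5]
finger_gap: 19.5
grip_force: 2.0
```

Call:
apply_moves --targets '[[[0, 0, 0, 0, 0], [0, 0, 0, 0, 0], [0, 0, 0, 0, 0], [0, 0, 0, 0, 0], [0, 0, 0, 0, 0], [0, 0, 0, 0, 0], [0, 0, 0, 0, 0], [0, 0, 0, 0, 0], [0, 0, 0, 0, 0], [0, 0, 0, 0, 0]]]'

```text
time: 2.8
tool_pos: [575.6, 249.6, 13.5]
tool_rot: [0.001, 0.166, 0.986, 0.001]
ft_force: [-0.6, -0.7, 7.3]
finger_gap: 14.7
grip_force: 50.0
```

Call:
apply_moves --targets '[[[0, 0, 0, -2, 0], [0, 0, 0, -5, 0], [0, 0, 0, -8, 0], [0, 0.5, -3, -9, -0.08], [0, 1, -7, -9, -0.18], [0, 1.5, -11, -9, -0.3], [0, 2, -15, -9, -0.4], [0, 2, -19, -9, -0.5], [0, 2, -23, -9, -0.61], [0, 2, -27, -9, -0.61]]]'

```text
time: 3.63
tool_pos: [466.9, -0.8, 102.6]
tool_rot: [0.001, -0.142, 0.99, -0.0]
ft_force: [1.1, -0.2, -1.0]
finger_gap: 15.5
grip_force: 49.1
```

Run:
```python
from h import *
p,M=tool(); print(p,yaw(-M[:2,0]),shift([454-33.8,-121-9.2,80]))
```

```text
[466.90229023  -0.78213373 102.60479653] 0.28462014732446317 [  8.12 -11.11   2.26]
```

Call:
apply_moves --targets '[[[0, 2, -3, 0, 0], [0, 4, -6, 0, 0], [0, 6, -8.5, 0, 0], [0, 8, -11, 0, 0], [0, 8, -11, 1, 0], [0, 8, -11, 2, 0], [0, 8, -11, 2, 0], [0, 8, -11, 2, 0], [0, 8, -11, 2, 0], [0, 8, -11, 2, 0]]]'

```text
time: 4.47
tool_pos: [421.3, -126.5, 82.2]
tool_rot: [0.0, -0.139, 0.99, -0.0]
ft_force: [0.3, -0.7, -1.3]
finger_gap: 14.8
grip_force: 49.1
```

Run:
```python
from h import *
p,M=tool(); print(p,yaw(-M[:2,0]),r.get_obs()["ft_force"])
c=cams.read_camera("wrist"); save("w2.png",cv2.resize(c["pixels"][180:440,200:440],None,fx=2.3,fy=2.3,interpolation=cv2.INTER_CUBIC)); print(np.round(c["T"],3))
```

```text
[ 421.34799128 -126.46556339   82.24837804] 0.27856840194270305 [ 0.3360238  -0.70203743 -1.33256444]
[[-2.74000e-01 -9.15000e-01 -2.97000e-01  3.45624e+02]
 [ 9.62000e-01 -2.61000e-01 -8.50000e-02 -1.49271e+02]
 [-0.00000e+00 -3.09000e-01  9.51000e-01  2.17638e+02]
 [ 0.00000e+00  0.00000e+00  0.00000e+00  1.00000e+00]]
```

View pics/w2.png

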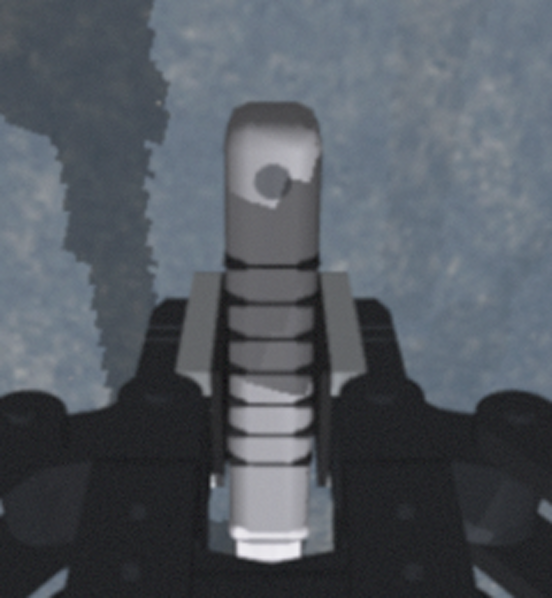

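The wrist crop shows the handle held squarely between the pads, but the gripper hides the blade. I'll use the top camera for the relative alignment of blade and table.

Run:
```python
from h import *
c=cams.read_camera("top"); im=c["pixels"]
save("t2.png",cv2.resize(im[220:320,350:450],None,fx=6,fy=6,interpolation=cv2.INTER_CUBIC))
```

```text
(no output)
```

View pics/t2.png

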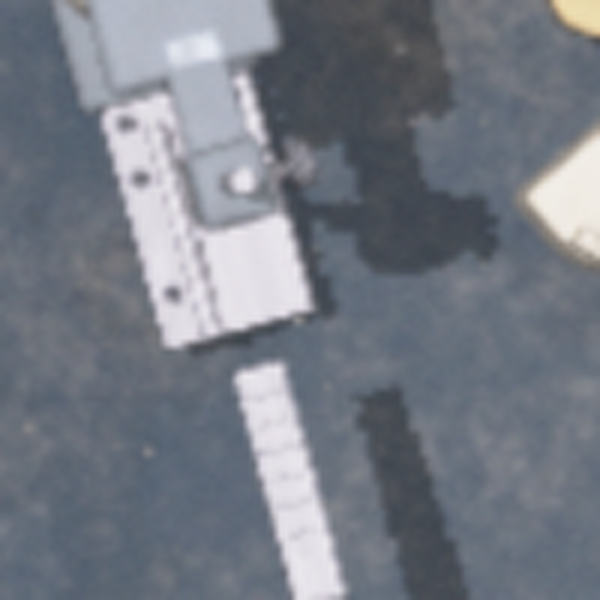

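In the enlarged top view, the rail's inner foot line runs from about crop (213,330) (px 385.5,275) up to about (195,235). The blade is below the table, with its tip at about crop (262,368) (px 393.7,281.3) and roughly parallel to the rail. Next I'll fit edges on both.

```bash
cat > rel.py <<'E'
from h import *
def fit(P):
    f=cv2.fitLine(np.array(P)[:,:2].astype(np.float32),cv2.DIST_HUBER,0,.01,.01).ravel().astype(float); d=f[:2]*np.sign(f[0]); return d,f[2:]
def edges(g,v,lo,hi,t=150):
    """subpixel left/right crossing of threshold in row v"""
    x=np.arange(lo,hi); s=g[v,lo:hi].astype(float); k=np.nonzero(s>t)[0]
    if len(k)<3: return None
    a,b=k[0],k[-1]
    if a==0 or b==len(s)-1: return None
    return x[a]-(s[a]-t)/(s[a]-s[a-1]), x[b]+(s[b]-t)/(s[b]-s[b+1])
def table(c):
    g=cv2.cvtColor(c["pixels"],cv2.COLOR_RGB2GRAY)
    L=[world(c,edges(g,v,355,400)[0],v,16) for v in range(242,275,2)]
    Rr=[world(c,edges(g,v,385,415)[1],v,16) for v in range(258,270,2)]
    return g,L,Rr
E
python3 - <<'E'
from rel import *
c=cams.read_camera("top"); g,L,Rr=table(c); p,M=tool()
dl,pl=fit(L); dr,pr=fit(Rr); print("table yaw L,R",yaw(dl),yaw(dr),"width",abs(np.cross(dl,pr-pl)))
F=[]
for u in range(382,400,2):
    col=g[262:292,u].astype(float); k=np.nonzero(col<150)[0][0]; v=262+k-1+(col[k-1]-150)/(col[k-1]-col[k]); F.append(world(c,u,v,16))
df,pf=fit(F); print("front normal yaw",yaw(df)+np.pi/2)
zb=p[2]-13.5; C=[]
for v in range(288,318,3):
    e=edges(g,v,385,420)
    if e is None: continue
    z=zb+1.5+(v-281)*1.75/8*.9
    a=world(c,e[0],v,z); b=world(c,e[1],v,z); C.append((a+b)/2); print(v,np.round(e,1),np.linalg.norm(a-b).round(1),C[-1].round(1))
db,pb=fit(C); print("blade yaw",yaw(db),"tool yaw",yaw(-M[:2,0]))
# tip
col=g[270:300,394].astype(float); print(col.astype(int))
E
```

```text
Traceback (most recent call last):
  File "rel.py", line 13, in table
    L=[world(c,edges(g,v,355,400)[0],v,16) for v in range(242,275,2)]
               ~~~~~~~~~~~~~~~~~~^^^
TypeError: 'NoneType' object is not subscriptable
```

```bash
sed -i 's/^    if a==0.*$//; s/^    return x\[a\].*$/    return (x[a]-(s[a]-t)\/(s[a]-s[a-1]) if a else None), (x[b]+(s[b]-t)\/(s[b]-s[b+1]) if b<len(s)-1 else None)/' rel.py
cat > m.py <<'E'
from rel import *
c=cams.read_camera("top"); g,L,Rr=table(c); p,M=tool()
dl,pl=fit(L); dr,pr=fit(Rr); print("table yaw L,R",yaw(dl),yaw(dr),"width",abs(np.cross(dl,pr-pl)))
F=[]
for u in range(382,400,2):
    col=g[262:292,u].astype(float); k=np.nonzero(col<150)[0][0]; v=262+k-1+(col[k-1]-150)/(col[k-1]-col[k]); F.append(world(c,u,v,16))
df,pf=fit(F); print("front normal yaw",yaw(df)+np.pi/2)
zb=p[2]-13.5; C=[]
for v in range(288,318,3):
    e=edges(g,v,385,420)
    if e is None or None in e: continue
    z=zb+1.5+(v-281)*1.75/8*.9
    a=world(c,e[0],v,z); b=world(c,e[1],v,z); C.append((a+b)/2); print(v,np.round(e,1),np.linalg.norm(a-b).round(1),C[-1].round(1))
db,pb=fit(C); print("blade yaw",yaw(db),"tool yaw",yaw(-M[:2,0]))
col=g[274:290,394].astype(float); print(col.astype(int))
v=282-0.5; t=world(c,393.9,281.,zb+1.5)[:2]
ux=(dl+dr)/2; ux/=np.hypot(*ux); uy=np.array([-ux[1],ux[0]])
w=abs(np.cross(ux,pr-pl)); ymid=((pl+pr)/2)@uy; xf=pf@ux
# art. frame: y = q@uy - ymid ; x = q@ux - xf -120
f=lambda q:(np.dot(q[:2],ux)-xf-120,np.dot(q[:2],uy)-ymid)
print("blade mid y (art)",[np.round(f(q)[1],1) for q in C],"tip",np.round(f(t),1),"tcp",np.round(f(p),1),"width",w)
E
python3 m.py
```

```text
table yaw L,R 0.2821396027694635 0.28563064138836597 width 46.78797054744473
front normal yaw 0.2801305921096702
288 [390.1 399.4] 16.0 [521.9 -99.3  71.5]
291 [390.9 400.2] 16.1 [ 516.8 -100.6   72.1]
294 [391.4 400.9] 16.3 [ 511.7 -101.7   72.7]
297 [392.3 401.7] 16.1 [ 506.6 -103.2   73.2]
300 [393.3 402.5] 15.8 [ 501.6 -104.7   73.8]
303 [394.2 403.5] 15.9 [ 496.5 -106.2   74.4]
306 [394.9 404.5] 16.5 [ 491.4 -107.8   75. ]
309 [395.5 405.3] 16.7 [ 486.4 -108.9   75.6]
312 [396.4 405.8] 16.2 [ 481.3 -110.1   76.2]
315 [397.3 406.5] 15.6 [ 476.3 -111.5   76.8]
blade yaw 0.26511843322137235 tool yaw 0.27777768954845977
[ 89  81 104 103 100 106 150 216 226 227 228 225 223 228 228 221]
blade mid y (art) [np.float64(2.6), np.float64(2.7), np.float64(3.1), np.float64(3.2), np.float64(3.1), np.float64(3.1), np.float64(3.0), np.float64(3.4), np.float64(3.6), np.float64(3.7)] tip [-130.4    0.7] tcp [-246.8    4.4] width 46.75653753385221m.py:3: DeprecationWarning: Arrays of 2-dimensional vectors are deprecated. Use arrays of 3-dimensional vectors instead. (deprecated in NumPy 2.0)
  dl,pl=fit(L); dr,pr=fit(Rr); print("table yaw L,R",yaw(dl),yaw(dr),"width",abs(np.cross(dl,pr-pl)))
m.py:18: DeprecationWarning: Arrays of 2-dimensional vectors are deprecated. Use arrays of 3-dimensional vectors instead. (deprecated in NumPy 2.0)
  w=abs(np.cross(ux,pr-pl)); ymid=((pl+pr)/2)@uy; xf=pf@ux
```

Call:
apply_moves --targets '[[[0, 0, -0.8, 0, -0.017], [0, -1.5, -0.8, 0, -0.017], [0, -3, -0.8, 0, -0.017], [0, -3.6, -0.8, 0, -0.017], [0, -3.6, -0.8, 1.5, -0.017], [0, -3.6, -0.8, 3, -0.017], [0, -3.6, -0.8, 4, -0.017], [0, -3.6, -0.8, 4.5, -0.017], [0, -3.6, -0.8, 4.7, -0.017], [0, -3.6, -0.8, 4.7, -0.017]]]'

```text
time: 5.5
tool_pos: [457.6, -125.0, 34.9]
tool_rot: [-0.0, -0.147, 0.989, 0.0]
ft_force: [-0.1, 0.0, -0.9]
finger_gap: 14.7
grip_force: 49.2
```

Run:
```python
from h import *
print(tool()[0],r.get_obs()["ft_force"])
c=cams.read_camera("top"); a=cv2.resize(c["pixels"][230:310,350:430],None,fx=5,fy=5,interpolation=cv2.INTER_CUBIC)
c=cams.read_camera("scene"); b=cv2.resize(c["pixels"][190:270,240:320],None,fx=5,fy=5,interpolation=cv2.INTER_CUBIC)
save("t3.png",np.hstack([a,b]))
```

```text
[ 457.62932993 -124.96361276   34.85799023] [-0.05603389  0.0132125  -0.93844039]
```

View pics/t3.png

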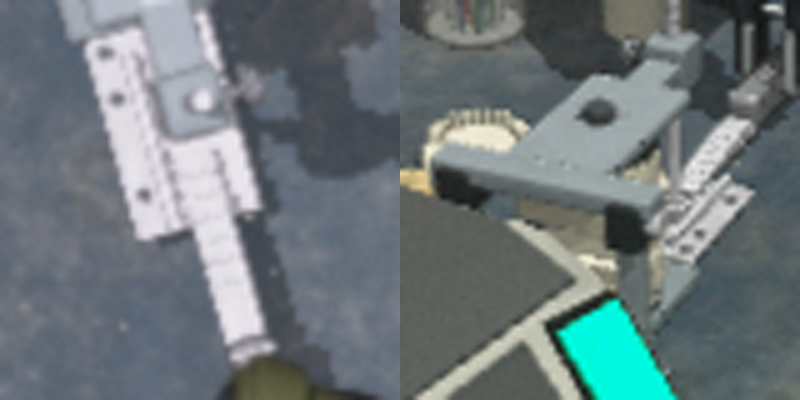

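The left half (top view) shows the blade over the table, just right of the rail's inner dashed line, with the tip just at the clamp's edge near crop (190,140). The right half (scene view) shows the blade level over the table. I'll lower until contact.

Call:
apply_moves --targets '[[[0, 0, 0, 0.2, 0], [0, 0, 0, 0.3, 0], [0, 0, 0, 0.4, 0], [0, 0, 0, 0.45, 0], [0, 0, 0, 0.5, 0], [0, 0, 0, 0.55, 0], [0, 0, 0, 0.6, 0], [0, 0, 0, 0.6, 0], [0, 0, 0, 0.6, 0], [0, 0, 0, 0.6, 0]]]'

```text
time: 6.43
tool_pos: [457.7, -125.0, 29.0]
tool_rot: [0.0, -0.147, 0.989, -0.0]
ft_force: [-0.7, -0.2, 0.7]
finger_gap: 14.6
grip_force: 49.4
```

Call:
apply_moves --targets '[[[0, 0, 0, 0.05, 0], [0, 0, 0, 0.1, 0], [0, 0, 0, 0.1, 0], [0, 0, 0, 0.1, 0], [0, 0, 0, 0.1, 0], [0, 0, 0, 0.1, 0], [0, 0, 0, 0.1, 0], [0, 0, 0, 0.1, 0], [0, 0, 0, 0.1, 0], [0, 0, 0, 0.1, 0]]]'

```text
time: 7.27
tool_pos: [457.7, -125.0, 27.9]
tool_rot: [0.0, -0.147, 0.989, -0.0]
ft_force: [-2.6, -0.7, 4.2]
finger_gap: 14.5
grip_force: 49.9
```

Run:
```python
from h import *
o=r.get_obs(); print(o["tool_pos"],o["ft_force"],o["moment"],o["tool_rot"])
```

```text
[ 457.70745732 -124.95190325   27.92667011] [-2.56219332 -0.69538015  4.17931175] [-0.02484794  0.09969601 -0.0194735 ] [ 1.28229683e-05 -1.46580025e-01  9.89198815e-01 -3.00869994e-05]
```

Call:
apply_moves --targets '[[[0, 0, 0, -0.08, 0], [0, 0, 0.05, -0.08, 0], [0, 0, 0.1, -0.08, 0], [0, 0, 0.15, -0.08, 0], [0, 0, 0.2, -0.08, 0], [0, 0, 0.2, -0.08, 0], [0, 0, 0.2, -0.08, 0], [0, 0, 0.2, -0.08, 0], [0, 0, 0.2, -0.08, 0], [0, 0, 0.2, -0.08, 0]]]'

```text
time: 8.1
tool_pos: [457.2, -123.0, 28.7]
tool_rot: [0.0, -0.147, 0.989, 0.0]
ft_force: [1.5, 0.1, 2.0]
finger_gap: 14.8
grip_force: 49.5
```

```bash
cat > s.py <<'E'
from h import *
o=r.get_obs(); p,M=tool(o); y=0.282; A=np.array([[np.cos(y),np.sin(y),0],[-np.sin(y),np.cos(y),0],[0,0,1]])
print("art-axes pos",(A@p).round(2),"F",(A@o["ft_force"]).round(2),"M",(A@o["moment"]).round(3),"yaw",yaw(-M[:2,0]).round(4),"t",o["time"])
E
python3 s.py
```

```text
art-axes pos [ 404.91 -245.36   28.73] F [ 1.51 -0.29  1.97] M [-0.145 -0.438 -0.037] yaw 0.2942 t 8.1
```

Call:
apply_moves --targets '[[[0, 0, 0.03, 0, 0], [0, 0, 0.06, 0, 0], [0, 0, 0.1, 0, 0], [0, 0, 0.1, 0, 0], [0, 0, 0.1, 0, 0], [0, 0, 0.1, 0, 0], [0, 0, 0.1, 0, 0], [0, 0, 0.1, 0, 0], [0, 0, 0.1, 0, 0], [0, 0, 0.1, 0, 0]]]'

```text
time: 8.93
tool_pos: [456.8, -122.1, 28.7]
tool_rot: [-0.0, -0.147, 0.989, 0.0]
ft_force: [-0.2, -1.1, 1.7]
finger_gap: 14.8
grip_force: 49.5
```

```bash
python3 s.py
```

```text
art-axes pos [ 404.76 -244.37   28.68] F [-0.5  -1.    1.72] M [-0.17  -0.177 -0.091] yaw 0.2942 t 8.9333
```

Call:
apply_moves --targets '[[[0, 0, 0.03, 0, 0], [0, 0, 0.06, 0, 0], [0, 0, 0.1, 0, 0], [0, 0, 0.1, 0, 0], [0, 0, 0.1, 0, 0], [0, 0, 0.1, 0, 0], [0, 0, 0.1, 0, 0], [0, 0, 0.1, 0, 0], [0, 0, 0.1, 0, 0], [0, 0, 0.1, 0, 0]]]'

```text
time: 9.77
tool_pos: [456.6, -121.1, 28.7]
tool_rot: [0.0, -0.147, 0.989, 0.0]
ft_force: [0.9, -2.2, 1.3]
finger_gap: 14.3
grip_force: 49.5
```

```bash
python3 s.py; python3 m.py 2>/dev/null | tail -1
```

```text
art-axes pos [ 404.83 -243.35   28.69] F [ 0.2  -2.35  1.33] M [-0.285 -0.245 -0.117] yaw 0.2942 t 9.7667
table yaw L,R 0.28208599185195093 0.2858797558881653 width 46.87549989751824
```

Call:
apply_moves --targets '[[[0, 0, 0.03, 0, 0], [0, 0, 0.06, 0, 0], [0, 0, 0.1, 0, 0], [0, 0, 0.1, 0, 0], [0, 0, 0.1, 0, 0], [0, 0, 0.1, 0, 0], [0, 0, 0.1, 0, 0], [0, 0, 0.1, 0, 0], [0, 0, 0.1, 0, 0], [0, 0, 0.1, 0, 0]]]'

```text
time: 10.65
tool_pos: [456.3, -120.3, 28.7]
tool_rot: [0.0, -0.146, 0.989, -0.0]
ft_force: [1.8, -5.7, 0.2]
finger_gap: 14.7
grip_force: 50.1
```

```bash
python3 s.py
```

```text
art-axes pos [ 404.78 -242.5    28.72] F [ 0.14 -5.96  0.21] M [-0.876 -0.076 -0.467] yaw 0.2941 t 10.65
```

Call:
apply_moves --targets '[[[0, 0, -0.05, 0, 0], [0, -0.2, -0.05, 0, 0], [0, -0.4, -0.05, 0, 0], [0, -0.6, -0.05, 0, 0], [0, -0.8, -0.05, 0, 0], [0, -1.0, -0.05, 0, 0], [0, -1.2, -0.05, 0, 0], [0, -1.4, -0.05, 0, 0], [0, -1.6, -0.05, 0, 0], [0, -1.8, -0.05, 0, 0]]]'

```text
time: 11.48
tool_pos: [473.2, -115.6, 28.6]
tool_rot: [-0.001, -0.147, 0.989, 0.0]
ft_force: [-4.3, -6.6, 4.2]
finger_gap: 14.6
grip_force: 50.4
```

```bash
python3 s.py; python3 m.py
```

```text
art-axes pos [ 422.32 -242.75   28.6 ] F [-5.96 -5.19  4.16] M [-1.054  0.78  -0.426] yaw 0.2941 t 11.4833
table yaw L,R 0.28239732156808356 0.28750496946180576 width 46.88874317537443
front normal yaw 2.08471442468568
288 [389.3 394.3] 9.0 [519.7 -99.9  18. ]
blade yaw 0.07975928801807482 tool yaw 0.29421645570662214
[164 168 190 217 227 226 224 228 229 228 228 229 227 215 155 115]
blade mid y (art) [np.float64(2.7)] tip [-121.1   -4.5] tcp [-181.     0.7] width 46.842604268583585m.py:3: DeprecationWarning: Arrays of 2-dimensional vectors are deprecated. Use arrays of 3-dimensional vectors instead. (deprecated in NumPy 2.0)
  dl,pl=fit(L); dr,pr=fit(Rr); print("table yaw L,R",yaw(dl),yaw(dr),"width",abs(np.cross(dl,pr-pl)))
m.py:18: DeprecationWarning: Arrays of 2-dimensional vectors are deprecated. Use arrays of 3-dimensional vectors instead. (deprecated in NumPy 2.0)
  w=abs(np.cross(ux,pr-pl)); ymid=((pl+pr)/2)@uy; xf=pf@ux
```

Call:
apply_moves --targets '[[[0, -0.1, -0.03, 0, 0], [0, -0.2, -0.03, 0, 0], [0, -0.3, -0.03, 0, 0], [0, -0.4, -0.03, 0, 0], [0, -0.4, -0.03, 0, 0], [0, -0.4, -0.03, 0, 0], [0, -0.4, -0.03, 0, 0], [0, -0.4, -0.03, 0, 0], [0, -0.4, -0.03, 0, 0], [0, -0.4, -0.03, 0, 0]]]'

```text
time: 12.37
tool_pos: [477.2, -114.7, 28.7]
tool_rot: [-0.001, -0.147, 0.989, 0.0]
ft_force: [-2.9, -5.9, 4.6]
finger_gap: 14.6
grip_force: 50.2
```

```bash
python3 s.py
```

```text
art-axes pos [ 426.44 -242.92   28.69] F [-4.45 -4.87  4.59] M [-0.87   0.483 -0.336] yaw 0.2943 t 12.3667
```

Call:
apply_moves --targets '[[[0, 0, 0, -0.02, 0], [0, 0, 0, -0.04, 0], [0, -0.1, -0.02, -0.04, 0], [0, -0.2, -0.02, -0.04, 0], [0, -0.3, -0.02, -0.04, 0], [0, -0.3, -0.02, -0.04, 0], [0, -0.3, -0.02, -0.04, 0], [0, -0.3, -0.02, -0.04, 0], [0, -0.3, -0.02, -0.04, 0], [0, -0.3, -0.02, -0.04, 0]]]'

```text
time: 13.2
tool_pos: [480.1, -113.9, 29.0]
tool_rot: [-0.001, -0.147, 0.989, 0.0]
ft_force: [-2.3, -5.1, 2.8]
finger_gap: 14.7
grip_force: 49.9
```

```bash
python3 s.py
```

```text
art-axes pos [ 429.43 -243.01   28.99] F [-3.63 -4.3   2.75] M [-0.784  0.437 -0.247] yaw 0.2944 t 13.2
```

Call:
apply_moves --targets '[[[0, 0, -0.03, 0, -0.005], [0, 0, -0.06, 0, -0.01], [0, 0, -0.06, 0, -0.01], [0, -0.1, -0.06, 0, -0.01], [0, -0.2, -0.06, 0, -0.01], [0, -0.3, -0.06, 0, -0.01], [0, -0.3, -0.06, 0, -0.01], [0, -0.3, -0.06, 0, -0.01], [0, -0.3, -0.06, 0, -0.01], [0, -0.3, -0.06, 0, -0.01]]]'

```text
time: 14.03
tool_pos: [483.1, -113.7, 29.0]
tool_rot: [-0.001, -0.152, 0.988, 0.0]
ft_force: [-2.5, -5.4, 2.8]
finger_gap: 14.7
grip_force: 50.1
```

```bash
python3 s.py
```

```text
art-axes pos [ 432.44 -243.62   29.  ] F [-3.88 -4.54  2.81] M [-0.801  0.42  -0.39 ] yaw 0.3042 t 14.0333
```

Call:
apply_moves --targets '[[[0, -0.02, 0, 0, 0], [0, -0.04, 0, 0, 0], [0, -0.06, 0, 0, 0], [0, -0.08, 0, 0, 0], [0, -0.1, 0, 0, 0], [0, -0.12, 0, 0, 0], [0, -0.14, 0, 0, 0], [0, -0.16, 0, 0, 0], [0, -0.18, -0.01, 0, 0], [0, -0.2, -0.01, 0, 0]]]'

```text
time: 14.87
tool_pos: [484.9, -113.2, 29.0]
tool_rot: [-0.001, -0.152, 0.988, 0.0]
ft_force: [-4.5, -5.2, 3.8]
finger_gap: 14.6
grip_force: 50.2
```

Call:
apply_moves --targets '[[[0, -0.02, 0, 0, 0], [0, -0.04, 0, 0, 0], [0, -0.06, 0, 0, 0], [0, -0.08, 0, 0, 0], [0, -0.1, 0, 0, 0], [0, -0.12, 0, 0, 0], [0, -0.14, 0, 0, 0], [0, -0.16, 0, 0, 0], [0, -0.18, -0.01, 0, 0], [0, -0.2, -0.01, 0, 0]]]'

```text
time: 15.7
tool_pos: [486.9, -112.6, 29.0]
tool_rot: [-0.001, -0.152, 0.988, 0.0]
ft_force: [-3.9, -4.8, 3.2]
finger_gap: 14.6
grip_force: 50.2
```

```bash
python3 s.py
```

```text
art-axes pos [ 436.29 -243.68   28.97] F [-5.11 -3.5   3.16] M [-0.669  0.628 -0.377] yaw 0.3042 t 15.7
```

Call:
apply_moves --targets '[[[0, -0.02, 0, 0, 0], [0, -0.04, 0, 0, 0], [0, -0.06, 0, 0, 0], [0, -0.08, 0, 0, 0], [0, -0.1, 0, 0, 0], [0, -0.12, 0, 0, 0], [0, -0.14, 0, 0, 0], [0, -0.16, 0, 0, 0], [0, -0.18, 0, 0, 0], [0, -0.2, 0, 0, 0]]]'

```text
time: 16.53
tool_pos: [488.7, -112.1, 28.9]
tool_rot: [-0.001, -0.152, 0.988, 0.0]
ft_force: [-3.9, -6.2, 4.1]
finger_gap: 14.8
grip_force: 50.2
```

```bash
python3 s.py
```

```text
art-axes pos [ 438.26 -243.63   28.95] F [-5.43 -4.86  4.07] M [-0.816  0.71  -0.382] yaw 0.3042 t 16.5333
```

Call:
apply_moves --targets '[[[0, -0.02, 0, 0, 0], [0, -0.04, 0, 0, 0], [0, -0.06, 0, 0, 0], [0, -0.08, 0, 0, 0], [0, -0.1, 0, 0, 0], [0, -0.12, 0, 0, 0], [0, -0.14, -0.01, 0, 0], [0, -0.16, -0.01, 0, 0], [0, -0.18, -0.01, 0, 0], [0, -0.2, -0.01, 0, 0]]]'

```text
time: 17.37
tool_pos: [490.2, -111.6, 28.9]
tool_rot: [-0.001, -0.152, 0.988, 0.0]
ft_force: [-8.9, -7.4, 7.4]
finger_gap: 14.8
grip_force: 50.5
```

```bash
python3 s.py
```

```text
art-axes pos [ 439.76 -243.62   28.87] F [-10.6   -4.61   7.39] M [-0.79   1.403 -0.376] yaw 0.3042 t 17.3667
```

Call:
apply_moves --targets '[[[0, 0, 0, -0.02, 0], [0, 0, 0, -0.04, 0], [0, 0, 0, -0.04, 0], [0, 0, 0, -0.04, 0], [0, 0, 0, -0.04, 0], [0, 0, 0, -0.04, 0], [0, 0, 0, -0.04, 0], [0, 0, 0, -0.04, 0], [0, 0, 0, -0.04, 0], [0, 0, 0, -0.04, 0]]]'

```text
time: 18.2
tool_pos: [490.6, -111.5, 29.3]
tool_rot: [-0.001, -0.152, 0.988, 0.0]
ft_force: [-3.5, -4.8, 3.9]
finger_gap: 14.7
grip_force: 50.1
```

```bash
python3 s.py
python3 - <<'E'
from h import *
c=cams.read_camera("scene"); b=cv2.resize(c["pixels"][185:255,270:350],None,fx=8,fy=8,interpolation=cv2.INTER_CUBIC)
save("s4.png",b)
E
```

```text
art-axes pos [ 440.18 -243.62   29.26] F [-4.69 -3.6   3.91] M [-0.779  0.762 -0.38 ] yaw 0.3043 t 18.2
```

View pics/s4.png

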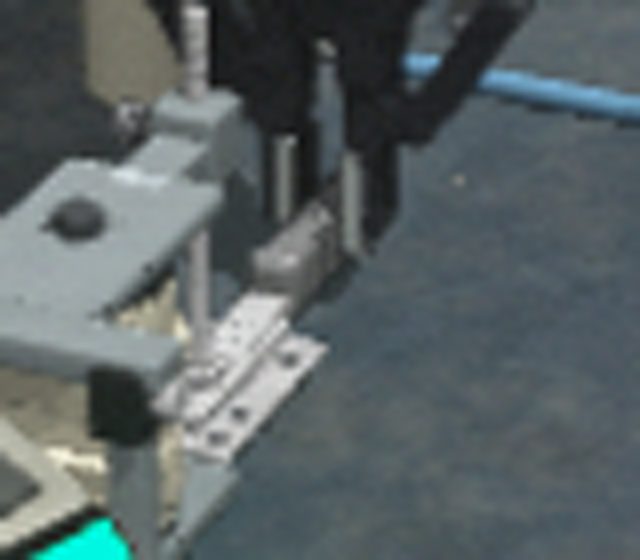

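The scene crop shows the blade beside the rail and under the foot (foot at about crop (205,375)), with the arm shut. I'll carry on in smaller steps.

Call:
apply_moves --targets '[[[0, -0.01, 0, 0, 0], [0, -0.02, 0, 0, 0], [0, -0.03, 0, 0, 0], [0, -0.04, 0, 0, 0], [0, -0.05, 0, 0, 0], [0, -0.06, 0, 0, 0], [0, -0.07, 0, 0, 0], [0, -0.08, 0, 0, 0], [0, -0.09, 0, 0, 0], [0, -0.1, 0, 0, 0]]]'

```text
time: 19.08
tool_pos: [491.2, -111.3, 29.2]
tool_rot: [-0.001, -0.152, 0.988, 0.0]
ft_force: [-6.7, -7.8, 4.6]
finger_gap: 14.7
grip_force: 50.3
```

```bash
python3 s.py
```

```text
art-axes pos [ 440.8  -243.61   29.21] F [-8.63 -5.66  4.57] M [-0.833  1.309 -0.368] yaw 0.3042 t 19.0833
```

Call:
apply_moves --targets '[[[0, -0.01, 0, 0, 0], [0, -0.02, 0, 0, 0], [0, -0.03, 0, 0, 0], [0, -0.04, 0, 0, 0], [0, -0.05, 0, 0, 0], [0, -0.06, 0, 0, 0], [0, -0.07, 0, 0, 0], [0, -0.08, 0, 0, 0], [0, -0.09, 0, 0, 0], [0, -0.1, 0, 0, 0]]]'

```text
time: 19.92
tool_pos: [491.8, -111.1, 29.1]
tool_rot: [-0.002, -0.152, 0.988, 0.0]
ft_force: [-10.1, -9.6, 7.7]
finger_gap: 14.8
grip_force: 50.5
```

```bash
python3 s.py
```

```text
art-axes pos [ 441.4  -243.6    29.14] F [-12.4   -6.38   7.68] M [-0.916  1.848 -0.378] yaw 0.3042 t 19.9167
```

Call:
apply_moves --targets '[[[0, 0, 0, -0.02, 0], [0, 0, 0, -0.04, 0], [0, -0.01, 0, -0.04, 0], [0, -0.02, 0, -0.04, 0], [0, -0.03, 0, -0.04, 0], [0, -0.04, 0, -0.04, 0], [0, -0.05, 0, -0.04, 0], [0, -0.05, 0, -0.04, 0], [0, -0.05, 0, -0.04, 0], [0, -0.05, 0, -0.04, 0]]]'

```text
time: 20.75
tool_pos: [492.3, -110.9, 29.4]
tool_rot: [-0.002, -0.152, 0.988, 0.0]
ft_force: [-8.7, -7.9, 4.1]
finger_gap: 14.4
grip_force: 50.2
```

```bash
python3 s.py
python3 - <<'E'
from h import *
p,M=tool(); print("tool z",M[:,2].round(4))
E
```

```text
art-axes pos [ 442.03 -243.55   29.41] F [-10.51  -5.17   4.08] M [-1.005  1.514 -0.416] yaw 0.3042 t 20.75
tool z [-3.5e-03  1.0e-04 -1.0e+00]
```

Call:
apply_moves --targets '[[[0, -0.01, 0, 0, 0], [0, -0.02, 0, 0, 0], [0, -0.03, 0, 0, 0], [0, -0.04, 0, 0, 0], [0, -0.05, 0, -0.01, 0], [0, -0.06, 0, -0.01, 0], [0, -0.06, 0, -0.01, 0], [0, -0.06, 0, -0.01, 0], [0, -0.06, 0, -0.01, 0], [0, -0.06, 0, -0.01, 0]]]'

```text
time: 21.58
tool_pos: [492.7, -110.8, 29.4]
tool_rot: [-0.002, -0.152, 0.988, 0.0]
ft_force: [-9.3, -8.4, 4.3]
finger_gap: 14.7
grip_force: 50.2
```

```bash
python3 s.py
python3 - <<'E'
from h import *
c=cams.read_camera("top"); a=cv2.resize(c["pixels"][225:295,350:420],None,fx=5.7,fy=5.7,interpolation=cv2.INTER_CUBIC)
c=cams.read_camera("scene"); b=cv2.resize(c["pixels"][205:255,270:320],None,fx=7.98,fy=7.98,interpolation=cv2.INTER_CUBIC)
save("f.png",np.hstack([a,b]))
E
```

```text
art-axes pos [ 442.45 -243.52   29.44] F [-11.25  -5.5    4.34] M [-1.067  1.71  -0.408] yaw 0.3042 t 21.5833
```

View pics/f.png

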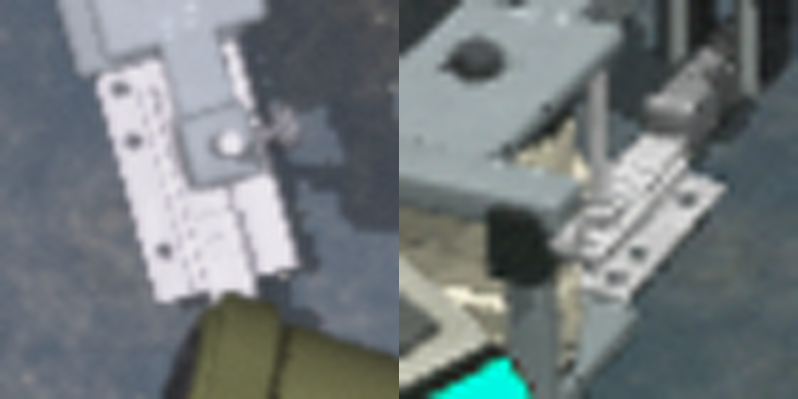

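The gauge is snug under the foot. In the left half the blade runs parallel to the rail and against its inner dashed line, with the tip under the clamp. In the right half the blade lies flat and the arm sits on the casts. Total drag is about 11 N, of which I estimate 6–8 N comes from the foot, below the force that starts to lift the arm. Handing in.

```bash
python3 -c "
from plant import workorder
print(workorder.hand_in())"
```

```text
the job is handed in; nothing more can be done
None
```

The job is handed in: the arm still grips the gauge, flat on the table and against the rail, snug under the pin's foot at an opening of roughly 4.7 mm; the forces indicate the upper arm hasn't lifted, though I couldn't measure its angle directly.

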